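Build up a filter holder on the vacuum manifold

TASK

Assemble the clean stainless filter holder on the one open port of the vacuum manifold, for its rinse run, from the bottom up and in this order: the filter base onto the port, the frit into the recess of the base, the funnel over the frit, and last the lid on the funnel, each fully home and level before the next is added. Set every part down rather than dropping it, and leave the beaker, the sample jar and the glass dish where they stand.

Things in the scene. Friction and masses are not known exactly. Their poses are not given: they have to be found in the camera images.
- port_seat (a point): Open port, the target, fixed: bare steel nipple (24 mm across, 16 high, bevelled, dark hole on top) on a collar 44 mm across. One of three places 130 mm apart along a level steel tube; any may be the open one. Point: on its axis on top of the collar, 75 mm over the table, where the base rests. z up, y along the tube, x away from the robot. Valves stick out 40 mm on the robot's side, 66 mm high at most.
- base_mid (a point): Filter base, loose, steel, 35 mm high, 0.26 kg: low cup, outer diameter 58 mm (top 15 mm), on a skirt of diameter 40 mm (lower 20 mm). On top a recess 51 mm wide, 5 deep, for the frit; from below a bore 28 mm wide, 20 deep, that goes over the port's nipple until the skirt rests on the collar. Stands upright. Point: centre, 17.5 mm above its underside; z its axis, up.
- frit_mid (a point): Frit (filter support), loose: flat solid steel disc, diameter 47 mm, 12 mm thick, dark grey porous face, 0.08 kg, lies flat, porous face up. Its lower 5 mm goes into the base's recess and the rest stands proud, so grip it by the upper half of its edge. Point: centre, 6 mm above its underside; z its axis, up.
- funnel_mid (a point): Funnel, loose: open steel tube, outer diameter 58 mm, 75 mm high, 0.24 kg, mouth 52 mm wide. A counterbore in its foot, 51 mm wide and 6 deep, goes over the proud frit until the ledge inside rests on the frit (the foot then hangs 1 mm above the base's rim). Stands right way up. Point: on its axis half-way up, 37.5 mm above its underside; z its axis, up.
- lid_mid (a point): Lid, loose, steel, 34 mm high, 0.12 kg, lying knob up: from the bottom a plug of diameter 47 mm (0 to 6 mm) that goes into the funnel's mouth, a disc of diameter 62 mm (6 to 10 mm) that comes to rest on the funnel's rim, and a knob of diameter 16 mm (10 to 34 mm). Point: on its axis half-way up, 17 mm above the plug's underside; z its axis, up.
- plugged: A neighbouring place of the manifold, closed with a black rubber stopper 38 mm across; fixed. Origin on its axis on top of its collar; the stopper stands 28 mm above it.
- busy: A neighbouring place of the manifold that already carries a complete holder with its lid on; fixed. Origin on its axis on top of its collar; it is 62 mm across and stands 139 mm above that point (214 mm above the table). It shows what the finished holder looks like.
- beaker: Glass beaker, a bystander, loose: diameter 42 mm, 60 mm high. Origin at the centre of its underside.
- jar: Amber sample jar with a white cap, a bystander, loose: diameter 48 mm, 58 mm high. Origin at the centre of its underside.
- dish: Open glass dish with white filter papers in it, a bystander, loose: diameter 55 mm, 16 mm high. Origin at the centre of its underside.
Not all that is in view belongs to the job. What is shaped like the part that bears frit_mid but turquoise is not meant.

How it is judged:
On the way, in this order (a step that is already met when the one before it is completed fails the run):
1. the filter base is home on the open port, upright (z of base_mid in the frame of port_seat between 0.0145 and 0.0195 m and horizontal distance between base_mid and port_seat below 0.004 m and angle between base_mid's own z axis and vertical below 0.06 rad), for 0.2 s.
2. the frit is home in the recess of the base, upright (z of frit_mid in the frame of port_seat between 0.033 and 0.038 m and horizontal distance between frit_mid and port_seat below 0.006 m and angle between frit_mid's own z axis and vertical below 0.06 rad), for 0.2 s.
3. the funnel is home over the frit, upright (z of funnel_mid in the frame of port_seat between 0.0705 and 0.0755 m and horizontal distance between funnel_mid and port_seat below 0.008 m and angle between funnel_mid's own z axis and vertical below 0.06 rad), for 0.2 s.
4. the lid is home on the funnel, upright (z of lid_mid in the frame of port_seat between 0.119 and 0.124 m and horizontal distance between lid_mid and port_seat below 0.012 m and angle between lid_mid's own z axis and vertical below 0.06 rad), for 0.2 s.
At the end, for the whole second after the job is handed in: All four stacked on the open port in order: each within +2/-3 mm of its seated height over the port, tilted under 0.06 rad, within 4 mm (base), 6 mm (frit), 8 mm (funnel), 12 mm (lid) of the port's axis, released, at rest (all of step 1 and all of step 2 and all of step 3 and all of step 4 and linear speed of each of base, frit, funnel, lid below 0.01 m/s); the robot touches nothing.
It fails at once if the beaker is moved more than 20 mm or tipped (distance of beaker from where it was at the start of the episode above 0.02 m or angle between beaker's own z axis and vertical above 0.3 rad).
It fails at once if the sample jar is moved more than 20 mm or tipped (distance of jar from where it was at the start of the episode above 0.02 m or angle between jar's own z axis and vertical above 0.3 rad).
It fails at once if the glass dish is moved more than 20 mm or tipped (distance of dish from where it was at the start of the episode above 0.02 m or angle between dish's own z axis and vertical above 0.3 rad).
It fails at once if a part of the holder is dropped (falls free from more than about 20 mm) ((linear speed of base above 0.6 m/s and contact force between the fingers and base below 0.05 N) or (linear speed of frit above 0.6 m/s and contact force between the fingers and frit below 0.05 N) or (linear speed of funnel above 0.6 m/s and contact force between the fingers and funnel below 0.05 N) or (linear speed of lid above 0.6 m/s and contact force between the fingers and lid below 0.05 N)).
It also fails if it takes over 125 s, if anything falls off the work surface, if the arm or the gripper's body presses on something with over 40 N, if the wrist force passes 120 N, or if a joint passes its speed limit or range.

ROBOT

A 6-joint arm with a two-finger parallel gripper is mounted at the origin on the work surface. World frame = base frame: x ahead of the robot, y to its left, z up, the work surface at z = 0. Lengths are in m, angles in rad, forces in N, time in s.
With the tool pointing down it reaches from about 0.35 to 0.775 m from the base axis. Payload 5.5 kg.
Tool frame: the origin (TCP) lies at the very end of the fingers, on their centre line; the grasp point (between the pads) lies arm.grasp_offset behind it (arm.grasp_offset is the distance from the TCP to the grasp point, in m); z points along the fingers, y is the line along which they close (so a half turn about z gives the same grasp; the last joint's range is limited). The gripper opens to 85 mm and grips with 20 to 120 N. Pads are 22 mm wide; open, the fingers measure 114 mm over their backs; the gripper's body (76 mm by 85 mm) begins 54 mm behind the grasp point. The pads swing forward as they close: fully open they stand 13 mm farther back than shut.
Start: joints at [1.179, 0.313, 0.046, 1.304, 0, 1.431], TCP at [0.143, 0.557, 0.231] pointing down, gripper open.
Joint ranges: [-2.76, 2.76], [-0.86, 1.69], [-1.03, 1.26], [-2.2, 2.34], [-1.47, 1.5], [-3.14, 3.14]. Speed limits (rad/s): [2.57, 2.57, 3.14, 3.14, 3.14, 3.14].

INTERFACE

Orientations are given as a rotation vector (axis times angle).
In Python, from rig import arm gives the robot as it stands.
- The arm moves only by the tool step_arm, never from a script. Its argument "rows" is text: rows parted by semicolons, each of 7 numbers parted by spaces: the closure, from -1 (fully open) to 1 (shut), then the shift along the tool's x, y, z in units of 0.08 m (1.0 is 0.08 m), then the turn, a rotation vector about the tool's x, y, z in units of 2 pi rad (1.0 is 2 pi rad). A call has 1 to 12 rows; each row shifts and turns the commanded pose from where the row before left it, along the tool's axes as they then stand; what a row does not reach is not made up. A row lasts 1/8 s, in which the tool goes at most 62.5 mm and 10.7 degrees, less where a joint would pass 70% of its speed; a pose out of reach is approached as far as the arm can. A call with a number of a shift or a turn outside -1 to 1 is refused whole. A call with a gripper value outside its range is refused whole. The fingers move at their own pace and stop on an object; "squeeze" is the grip in N (left out, the last holds). Time passes only in rows, so rows that do not move let the fingers close. It gives the time, the measured TCP pose, the force, the opening and the grip force at its end, in the units of the state.
- arm.sense(): the state, without advancing time (a new reading comes with each control period).
- arm.snapshot(name): name is "side" or "top" or "wrist"; returns a dict with "color" (400x640x3 uint8, red, green, blue), "camera_matrix" (3x3 intrinsics, pixels), "position" and "attitude" of the camera in the world. Camera axes: x right, y up, looking along -z (the intrinsics and any distortion apply to the point x, -y, -z); pixel columns grow to the right and rows downward; lengths in m; the calibration is good to about 2 mm. A picture is of the moment at which its call begins. There is no depth.
- arm.job_done(): hands the job in; it is judged then, once.
The state is a dict: "time": time; "joints": joint angles; "joint_velocities": joint speeds; "joint_torque": joint torques, N m; "ee_pos": TCP position; "orientation": TCP orientation; "wrist_force": force on the tool from outside, world axes, zero at the start; "moment": the same for the moment, N m; "grip_width": finger opening in m; "gripper_force": force on a finger pad.
Only numpy, scipy, OpenCV 4.12 (cv2) and the standard library are available. Lean on these libraries where they do the work, as an engineer would, in place of code of your own. Each camera call takes 0.05 s, during which the arm holds its last target. There are 200 camera calls.

## Working session

There is one attempt and no reset: what is moved stays moved. The work goes in short steps, Python scripts to look and compute and a tool call to move; the robot and the scene stay as the last step left them, time stands still between calls to the robot, and variables do not carry over. Pictures are saved under pics/ and viewed, at most 19 in all, crops included, and the job is handed in when it is done.

Besides the shell and the picture viewer there is one more tool, called as name(argument=value, ...) on one line, values as JSON. step_arm: Moves the arm, as the interface text tells. Its arguments: {"type":"object","properties":{"rows":{"type":"string"},"squeeze":{"type":"number"}},"required":["rows"]}

```bash
ls; mkdir -p pics; python3 - <<'E'
from rig import arm
import cv2
s=arm.sense(); print({k:s[k] for k in('time','ee_pos','orientation','grip_width')}, arm.grasp_offset)
for n in('top','side'):
    d=arm.snapshot(n); cv2.imwrite(f'pics/{n}0.png',d['color'][:,:,::-1]); print(n,d['camera_matrix'],d['position'],d['attitude'],[k for k in d])
E
```

```text
pics
{'time': 0.0, 'ee_pos': array([0.14307016, 0.55638302, 0.230376  ]), 'orientation': array([-3.9443156e-01, -3.1162393e+00,  2.8526177e-03]), 'grip_width': 0.08552108473781281} 0.0187
top [[372.32925275   0.         320.79366473]
 [  0.         372.32925275 202.1739958 ]
 [  0.           0.           1.        ]] [0.48413241 0.0096548  1.02583975] [ 0.03096102 -0.05309589 -1.55590632] ['color', 'camera_matrix', 'position', 'attitude']
side [[389.38561494   0.         319.78151208]
 [  0.         389.38561494 200.65844896]
 [  0.           0.           1.        ]] [ 0.07500933 -0.70638378  0.72304773] [ 0.89386096 -0.26879285 -0.51774054] ['color', 'camera_matrix', 'position', 'attitude']
```

View pics/top0.png

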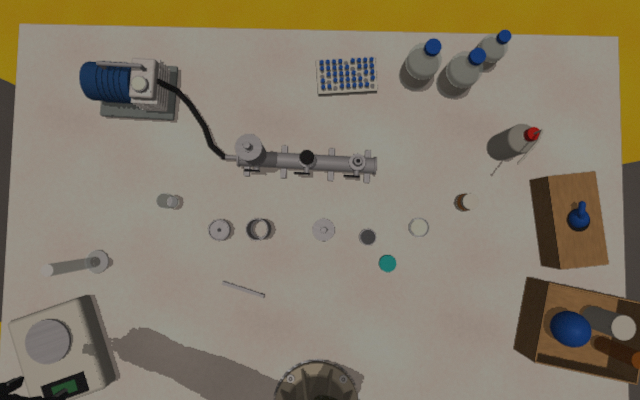

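View pics/side0.png

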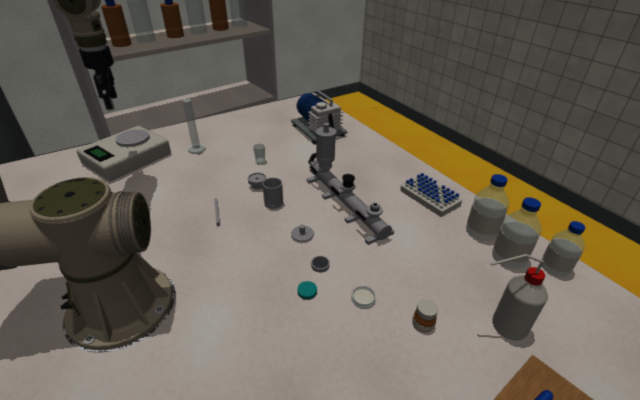

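Top view: busy holder at (249,150), stopper at (307,158), open port at (358,161). The holed cup at (220,230) looks like the base and the ring at (260,229) the funnel. The lid is at (323,230), the dark grey frit at (368,237), the dish at (419,227), the jar at (465,202) and the beaker at (170,202).

Possible mix-ups:
- **Frit:** grey disc (368,237), turquoise disc (388,263) or dish (419,227). I choose the grey one.
- **Base:** cup (220,230), beaker (170,202) or lid (323,230). I choose the cup.
- **Port:** nipple (358,161) or stopper (307,158). I choose the nipple.

```bash
cat > h.py <<'E'
import numpy as np, cv2
from scipy.spatial.transform import Rotation as R
from rig import arm
def ray(d,u,v):
    K=d['camera_matrix']; p=np.array([(u-K[0,2])/K[0,0],-(v-K[1,2])/K[1,1],-1.])
    return np.array(d['position']), R.from_rotvec(d['attitude']).apply(p)
def plane(d,u,v,z):
    o,r=ray(d,u,v); return o+r*(z-o[2])/r[2]
def proj(d,P):
    q=R.from_rotvec(d['attitude']).inv().apply(np.asarray(P,float)-d['position']); K=d['camera_matrix']
    return np.array([K[0,2]-K[0,0]*q[0]/q[2], K[1,2]+K[1,1]*q[1]/q[2]])
def save(d,name,x0=0,y0=0,x1=640,y1=400,f=1):
    cv2.imwrite('pics/'+name,cv2.resize(d['color'][y0:y1,x0:x1,::-1],None,fx=f,fy=f,interpolation=cv2.INTER_CUBIC))
E
python3 - <<'E'
from h import *
d=arm.snapshot('top'); save(d,'crop1.png',190,125,450,285,3)
s=arm.snapshot('side')
for n,u,v,z in [('port',358,160,.091),('plug',307,157,.103),('busy',249,147,.214),('base',220,230,.035),('funnel',260,229,.075),('lid',323,230,.01),('frit',368,237,.012),('turq',388,263,.012),('dish',419,227,.016),('jar',465,202,.05),('beaker',170,202,.05)]:
    P=plane(d,u,v,z); print(n,P.round(3),'side px',proj(s,P).round(0))
E
```

```text
port [ 0.643 -0.096  0.091] side px [375. 204.]
plug [0.646 0.033 0.103] side px [348. 177.]
busy [0.647 0.158 0.214] side px [325. 125.]
base [0.46  0.262 0.035] side px [257. 178.]
funnel [0.465 0.15  0.075] side px [274. 184.]
lid [ 0.463 -0.011  0.01 ] side px [301. 233.]
frit [ 0.446 -0.134  0.012] side px [320. 262.]
turq [ 0.376 -0.189  0.012] side px [307. 289.]
dish [ 0.475 -0.272  0.016] side px [363. 294.]
jar [ 0.543 -0.384  0.05 ] side px [422. 306.]
beaker [0.531 0.39  0.05 ] side px [260. 150.]
```

View pics/crop1.png

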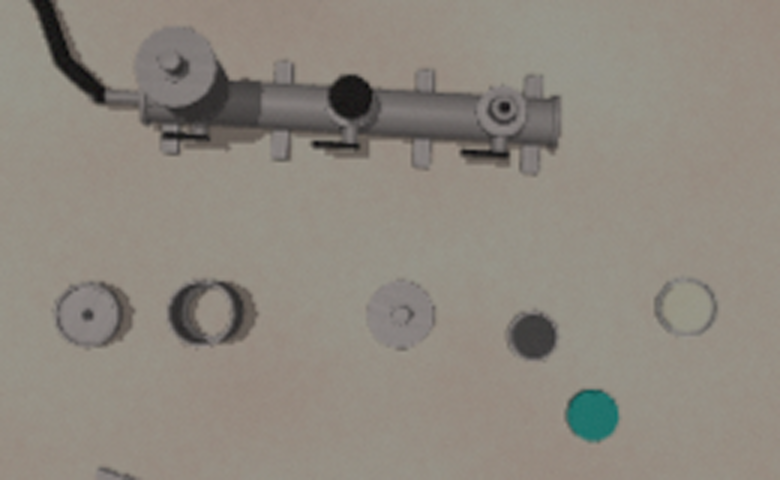

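The crop confirms the choices. The cup with recess and hole at crop (90,314) is the base, the ring at (210,312) the funnel and the knobbed disc at (400,314) the lid. The dark disc at (532,336) is the frit, not the turquoise one at (592,415). The nipple with the dark hole at (504,107) is the open port. Next I turn the tool so the fingers close along x.

step_arm(rows="-1 0 0 0 0 0 0.02625; -1 0 0 0 0 0 0.02625; -1 0 0 0 0 0 0.02625; -1 0 0 0 0 0 0.02625; -1 0 0 0 0 0 0.02625; -1 0 0 0 0 0 0.02625; -1 0 0 0 0 0 0.02625; -1 0 0 0 0 0 0.02625; -1 0 0 0 0 0 0", squeeze=40)

```text
time: 1.32
ee_pos: [0.1432, 0.5568, 0.2311]
orientation: [2.22, 2.223, -0.001]
wrist_force: [0.2, 0.1, 0.4]
grip_width: 0.0855
gripper_force: 0.0
```

step_arm(rows="-1 -0.46 0.45 0 0 0 0; -1 -0.46 0.45 0 0 0 0; -1 -0.46 0.45 0 0 0 0; -1 -0.46 0.45 0 0 0 0; -1 -0.46 0.45 0 0 0 0; -1 -0.46 0.45 0 0 0 0; -1 -0.46 0.45 0 0 0 0; -1 -0.46 0.45 0 0 0 0; -1 0 0 0 0 0 0; -1 0 0 0 0 0 0")

```text
time: 2.58
ee_pos: [0.4309, 0.2623, 0.2312]
orientation: [-2.22, -2.222, 0.001]
wrist_force: [-0.7, 0.2, -0.4]
grip_width: 0.0855
gripper_force: 0.0
```

```bash
python3 - <<'E'
from h import *
d=arm.snapshot('wrist'); save(d,'w1.png')
s=arm.sense(); T=R.from_rotvec(s['orientation'])
print(d['camera_matrix'].round(1),d['position'].round(4),d['attitude'].round(3)); print(T.inv().apply(d['position']-s['ee_pos']).round(4))
for P in([.46,.262,.035],[.465,.15,.075]): print(proj(d,P))
E
```

```text
[[356.9   0.  327.3]
 [  0.  356.9 201.3]
 [  0.    0.    1. ]] [0.4319 0.3282 0.3734] [-0.263  0.001  0.001]
[ 0.0655  0.0014 -0.1421]
[356.75891629 176.34500396]
[362.82810146 302.14783483]
```

View pics/w1.png

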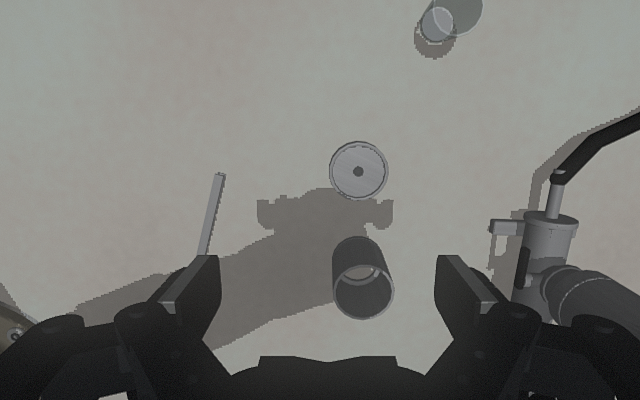

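Wrist view: base cup with rim centre at (358.5,170.5), funnel mouth around (363,292), beaker at (440,22) and busy holder at (560,215). Image right is +x and image up is +y.

```bash
cat >> h.py <<'E'
def circle(d,P,r,z,dx=.012):
    """rim circle near world P: strongest edge points around predicted centre, ray-cast to plane z, least-squares with outlier rejection"""
    g=cv2.GaussianBlur(cv2.cvtColor(d['color'],cv2.COLOR_RGB2GRAY),(3,3),0)
    gm=cv2.magnitude(cv2.Sobel(g,cv2.CV_32F,1,0),cv2.Sobel(g,cv2.CV_32F,0,1))
    A=np.linspace(0,2*np.pi,72,endpoint=False); c=np.array(P[:2],float)
    for w in (dx,dx*.6,dx*.3,.003):
        Q=[];rr=np.linspace(r-w,r+w,40)
        for a in A:
            uv=np.array([proj(d,[*(c+q*np.array([np.cos(a),np.sin(a)])),z]) for q in rr])
            m=cv2.remap(gm,uv[None,:,0].astype('f4'),uv[None,:,1].astype('f4'),1)[0]
            k=m.argmax()
            if m[k]>25: Q.append(rr[k]*np.array([np.cos(a),np.sin(a)]))
        Q=np.array(Q); 
        n=Q/np.linalg.norm(Q,axis=1)[:,None]; e=np.linalg.norm(Q,axis=1)-r
        x=np.zeros(2)
        for _ in range(8):
            res=e-n@x; wt=1/(1+(res/.0015)**2); x=np.linalg.lstsq(n*wt[:,None],e*wt,rcond=None)[0]
        c=c+x
    return c.round(4),len(Q),(np.median(abs(e-n@x))*1e3).round(2)
E
python3 - <<'E'
from h import *
d=arm.snapshot('wrist'); t=arm.snapshot('top')
print(plane(d,358.5,170.5,.035),plane(d,358,171.5,.030),plane(d,363,292,.075))
for n,D in(('w',d),('t',t)):
    print(n,circle(D,[.460,.262],.029,.035),circle(D,[.464,.15],.029,.075))
E
```

```text
[0.46120168 0.26818427 0.035     ] [0.46117834 0.26630333 0.03      ] [0.46462677 0.16102816 0.075     ]
w (array([0.4568, 0.2694]), 70, np.float64(1.32)) (array([0.4673, 0.1511]), 40, np.float64(1.83))
t (array([0.4618, 0.2655]), 72, np.float64(1.23)) (array([0.4657, 0.152 ]), 72, np.float64(1.18))
```

step_arm(rows="-1 0.0125 0.095 0.44 0 0 0; -1 0.0125 0.095 0.44 0 0 0; -1 0.0125 0.095 0.44 0 0 0; -1 0.0125 0.095 0.44 0 0 0; -1 0 0 0 0 0 0; -1 0 0 0 0 0 0")

```text
time: 3.48
ee_pos: [0.4614, 0.2671, 0.0916]
orientation: [2.22, 2.223, 0.001]
wrist_force: [-0.5, 0.6, 1.1]
grip_width: 0.0854
gripper_force: 0.0
```

```bash
python3 - <<'E'
from h import *
d=arm.snapshot('wrist'); save(d,'w2.png')
s=arm.sense();print(s['ee_pos'],proj(d,[.461,.266,.035]),proj(d,s['ee_pos']))
E
```

```text
[0.46196491 0.26722679 0.09215278] [325.01944654 223.58593213] [326.51652924 263.30380838]
```

View pics/w2.png

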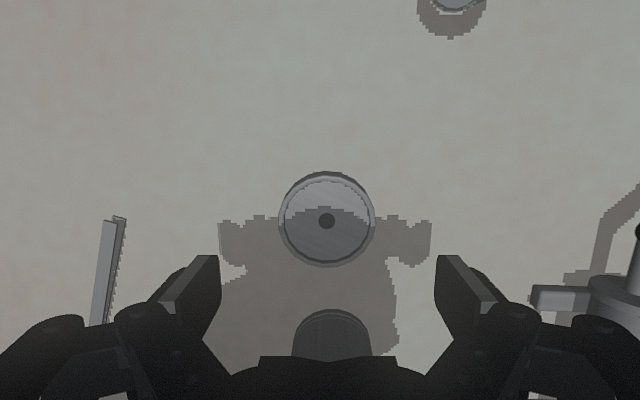

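The base between the fingers has its rim centre at (327,219) and hole at (327,221). The finger midline is at column 327.5, so it is centred in x and about 1.5 mm further along +y. Descending and gripping the top band.

step_arm(rows="-1 0.01 0 0.3 0 0 0; -1 0.01 0 0.3 0 0 0; -1 0 0 0.2 0 0 0; -1 0 0 0.1 0 0 0; -1 0 0 0 0 0 0; -1 0 0 0 0 0 0")

```text
time: 4.28
ee_pos: [0.4622, 0.2682, 0.0193]
orientation: [2.222, 2.221, 0.002]
wrist_force: [-0.2, -1.2, -0.9]
grip_width: 0.0852
gripper_force: 0.0
```

step_arm(rows="1 0 0 0.02 0 0 0; 1 0 0 0 0 0 0; 1 0 0 0 0 0 0; 1 0 0 0 0 0 0; 1 0 0 0 0 0 0; 1 0 0 0 0 0 0; 1 0 0 0 0 0 0; 1 0 0 0 0 0 0", squeeze=40)

```text
time: 5.28
ee_pos: [0.4619, 0.2681, 0.0176]
orientation: [2.222, 2.221, 0.001]
wrist_force: [-1.2, -0.3, 5.5]
grip_width: 0.0562
gripper_force: 42.2
```

step_arm(rows="1 0 0 -0.2 0 0 0; 1 0 0 -0.4 0 0 0; 1 0 0 -0.5 0 0 0; 1 0 0 -0.5 0 0 0; 1 0 0 -0.3 0 0 0; 1 -0.3 0 0 0 0 0; 1 -0.65 0 0 0 0 0; 1 -0.65 0 0 0 0 0; 1 -0.65 0 0 0 0 0; 1 -0.65 0 0 0 0 0; 1 -0.65 0 0 0 0 0; 1 -0.65 0 0 0 0 0")

```text
time: 6.78
ee_pos: [0.4611, -0.0696, 0.1696]
orientation: [2.221, 2.221, 0.001]
wrist_force: [1.6, -0.3, -2.0]
grip_width: 0.0563
gripper_force: 43.5
```

step_arm(rows="1 -0.65 0.2 0 0 0 0; 1 -0.45 0.5 0 0 0 0; 1 0 0.6 0 0 0 0; 1 0 0.5 0 0 0 0; 1 0 0.4 0 0 0 0; 1 0 0 0.2 0 0 0; 1 0 0 0 0 0 0; 1 0 0 0 0 0 0")

```text
time: 7.78
ee_pos: [0.6361, -0.1559, 0.1529]
orientation: [-2.221, -2.22, 0.001]
wrist_force: [-1.1, -0.4, -3.5]
grip_width: 0.0562
gripper_force: 43.7
```

```bash
python3 - <<'E'
from h import *
d=arm.snapshot('wrist'); save(d,'w3.png')
s=arm.sense();print(s['ee_pos'],s['orientation'],s['grip_width'],proj(d,[.643,-.096,.091]),proj(d,s['ee_pos']))
E
```

```text
[ 0.63646917 -0.15611477  0.15342208] [-2.22217714e+00 -2.22034967e+00  1.41555884e-04] 0.0558852527971019 [338.16005175 116.39316762] [326.07947499 263.82988517]
```

View pics/w3.png

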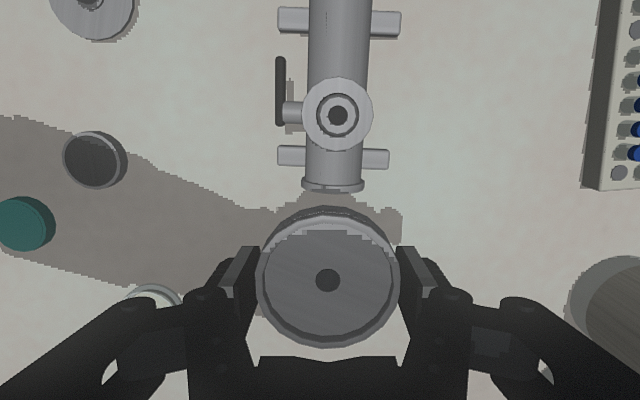

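Wrist view: held base with its hole at (327.5,281), and port hole at (338,115.5) with the collar around it, centred near (337,114).

```bash
python3 - <<'E'
from h import *
d=arm.snapshot('wrist'); s=arm.sense(); p=s['ee_pos']
g=cv2.cvtColor(d['color'],cv2.COLOR_RGB2GRAY)
def blob(u,v,r,t):
    m=(g[v-r:v+r,u-r:u+r]<t).astype('u1'); n,l,st,c=cv2.connectedComponentsWithStats(m)
    k=min(range(1,n),key=lambda i:np.hypot(*(c[i]-r)) if st[i,4]>20 else 99); return c[k]+[u-r,v-r],st[k,4]
for nm,u,v,z in(('port',338,115,.091),('hole',327,281,p[2]-.0175+.030)):
    for t in (60,75):
        c,a=blob(u,v,18,t); P=plane(d,*c,z); print(nm,t,c.round(1),a,P.round(4),(P-p)[:2].round(4))
E
```

```text
port 60 [322.  98.] 1 [ 0.6345 -0.0863  0.091 ] [-0.0023  0.0699]
port 75 [336.2 114.4] 285 [ 0.6424 -0.0951  0.091 ] [0.0056 0.0611]
hole 60 [327.4 279.9] 365 [ 0.6374 -0.1575  0.1662] [ 0.0006 -0.0013]
hole 75 [327.3 280. ] 455 [ 0.6374 -0.1575  0.1662] [ 0.0006 -0.0013]
```

step_arm(rows="1 0.3 0.025 0 0 0 0; 1 0.3 0.025 0 0 0 0; 1 0.17 0.025 0 0 0 0; 1 0 0 0.2 0 0 0; 1 0 0 0.2 0 0 0; 1 0 0 0.1 0 0 0; 1 0 0 0 0 0 0; 1 0 0 0 0 0 0")

```text
time: 8.88
ee_pos: [0.6436, -0.0951, 0.1131]
orientation: [2.222, 2.22, 0.0]
wrist_force: [1.1, -0.0, -2.1]
grip_width: 0.0563
gripper_force: 43.8
```

```bash
python3 - <<'E'
from h import *
s=arm.snapshot('side'); save(s,'s1.png',320,150,430,250,6)
p=arm.sense()['ee_pos'];print(p,'force',arm.sense()['wrist_force'],(proj(s,[.6434,-.0957,.091])-[320,150])*6,(proj(s,[p[0]+.0006,p[1]-.0013,p[2]-.0175])-[320,150])*6)
E
```

```text
[ 0.64375786 -0.0950182   0.11337205] force [ 0.31408053 -0.24020475 -2.23772469] [332.08885326 325.33229102] [335.73095738 316.65154243]
```

View pics/s1.png

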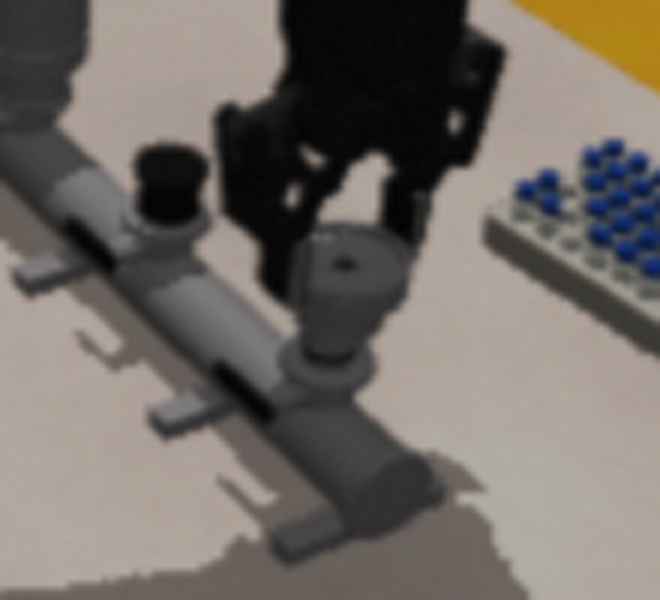

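Side crop: the base sits just above the nipple. Its top hole is at (345,264), the skirt foot around (343,345), the collar centre near (327,360) and the nipple near (332,350). I'll compare these with the lean of the vertical in this view.

```bash
python3 - <<'E'
from h import *
s=arm.snapshot('side')
for z in(.075,.091,.0955,.1255): print(z,((proj(s,[.6434,-.0957,z])-[320,150])*6).round(1), 'dx1mm',((proj(s,[.6444,-.0957,z])-proj(s,[.6434,-.0957,z]))*6).round(1),'dy1mm',((proj(s,[.6434,-.0947,z])-proj(s,[.6434,-.0957,z]))*6).round(1))
E
```

```text
0.075 [328.6 353.6] dx1mm [ 1.8 -0.7] dy1mm [-1.4 -1.2]
0.091 [332.1 325.3] dx1mm [ 1.8 -0.7] dy1mm [-1.4 -1.2]
0.0955 [333.1 317.3] dx1mm [ 1.8 -0.7] dy1mm [-1.4 -1.2]
0.1255 [339.8 262.5] dx1mm [ 1.8 -0.7] dy1mm [-1.5 -1.2]
```

```bash
python3 - <<'E'
from h import *
s=arm.snapshot('side'); a=cv2.imread('pics/side0.png')[195:225,360:390]; b=s['color'][185:215,360:395,::-1]
h=np.hstack([cv2.resize(a,(400,400),interpolation=cv2.INTER_CUBIC),cv2.resize(b[:,:30],(400,400),interpolation=cv2.INTER_CUBIC)])
cv2.imwrite('pics/cmp.png',np.clip(h*1.5,0,255).astype('u1'))
for z in(.075,.091): print((proj(s,[.6434,-.0957,z])-[360,195])*400/30)
print((proj(s,[.6434,-.0957,.126])-[360,185])*400/30+[400,0])
E
```

```text
[196.97172573 185.81032149]
[204.64189613 122.96064672]
[621.92978546 114.63634203]
```

View pics/cmp.png

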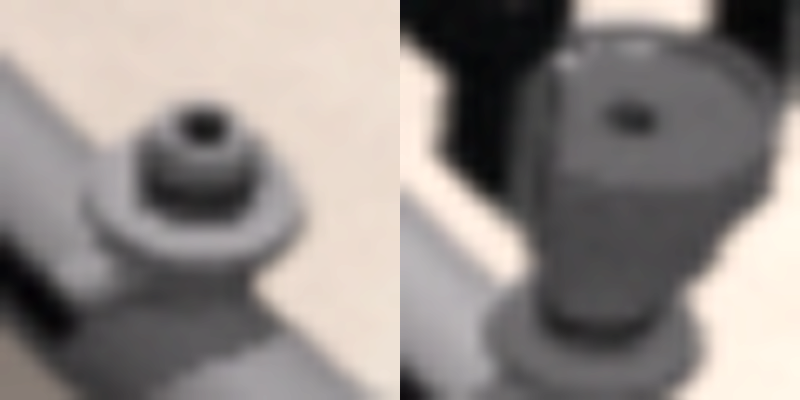

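In the left half the port hole is at (203,124), which matches the calibration to 0.2 px. In the right half the base hole is at (631,118), about 1.3 mm too far along +x and 1.2–1.7 mm too far along −y. I correct that and lower gently.

step_arm(rows="1 0.015 -0.015 0 0 0 0; 1 0 0 0 0 0 0; 1 0 0 0.05 0 0 0; 1 0 0 0.05 0 0 0; 1 0 0 0 0 0 0")

```text
time: 9.65
ee_pos: [0.6417, -0.0932, 0.1041]
orientation: [-2.221, -2.22, 0.001]
wrist_force: [-0.2, -0.1, -2.4]
grip_width: 0.0564
gripper_force: 43.8
```

step_arm(rows="1 0 0 0.03 0 0 0; 1 0 0 0.03 0 0 0; 1 0 0 0 0 0 0")

```text
time: 10.02
ee_pos: [0.642, -0.0933, 0.0998]
orientation: [-2.222, -2.221, 0.0]
wrist_force: [-0.7, -0.1, -2.0]
grip_width: 0.0563
gripper_force: 43.8
```

No contact force with the skirt about 9 mm below the nipple top, so it is over the nipple.

step_arm(rows="1 0 0 0.03 0 0 0; 1 0 0 0.03 0 0 0; 1 0 0 0.02 0 0 0; 1 0 0 0 0 0 0; 1 0 0 0 0 0 0")

```text
time: 10.65
ee_pos: [0.6422, -0.0933, 0.0937]
orientation: [2.222, 2.221, 0.0]
wrist_force: [-0.8, -1.0, -2.0]
grip_width: 0.056
gripper_force: 43.8
```

step_arm(rows="1 0 0 0.015 0 0 0; 1 0 0 0.015 0 0 0; 1 0 0 0 0 0 0; 1 0 0 0 0 0 0")

```text
time: 11.15
ee_pos: [0.6424, -0.0934, 0.0926]
orientation: [2.221, 2.22, 0.001]
wrist_force: [-2.4, 0.2, 5.9]
grip_width: 0.0561
gripper_force: 44.4
```

step_arm(rows="0.2 0 0 0 0 0 0; -1 0 0 0 0 0 0; -1 0 0 0 0 0 0; -1 0 0 0 0 0 0; -1 0 0 -0.2 0 0 0; -1 0 0 -0.4 0 0 0; -1 0 0 -0.4 0 0 0; -1 0 -0.5 -0.2 0 0 0; -1 -0.15 -0.65 0 0 0 0; -1 -0.15 -0.65 0 0 0 0; -1 -0.15 -0.55 0 0 0 0; -1 0 0 0 0 0 0")

```text
time: 12.65
ee_pos: [0.4517, -0.1294, 0.1886]
orientation: [2.224, 2.218, 0.0]
wrist_force: [0.2, -0.4, 0.2]
grip_width: 0.0855
gripper_force: 0.0
```

step_arm(rows="-0.3 -0.05 -0.06 0.4 0 0 0; -0.3 0 0 0.5 0 0 0; -0.3 0 0 0.45 0 0 0; -0.3 0 0 0 0 0 0; -0.3 0 0 0 0 0 0")

```text
time: 13.28
ee_pos: [0.4509, -0.1337, 0.0807]
orientation: [2.22, 2.22, 0.001]
wrist_force: [0.2, 0.2, 0.3]
grip_width: 0.0557
gripper_force: 0.0
```

```bash
python3 - <<'E'
from h import *
d=arm.snapshot('wrist'); s=arm.sense();p=s['ee_pos'];print(p,s['grip_width'],proj(d,[.446,-.134,.012]))
save(d,'w4.png')
g=cv2.cvtColor(d['color'],cv2.COLOR_RGB2GRAY); 
q=proj(d,[.446,-.134,.012]).astype(int); r=60
for t in(50,65,80):
    m=(g[q[1]-r:q[1]+r,q[0]-r:q[0]+r]<t).astype('u1'); n,l,st,c=cv2.connectedComponentsWithStats(m); k=1+st[1:,4].argmax()
    print(t,st[k],c[k]+q-r,plane(d,*(c[k]+q-r),.012))
E
```

```text
[ 0.45114999 -0.1338503   0.08106666] 0.05544165412358101 [317.73297336 215.99953099]
50 [  0  91   5  29 121] [258.63636364 261.12396694] [ 0.40791413 -0.16427132  0.012     ]
65 [  31   50   66   40 1634] [320.53182375 225.16952264] [ 0.44770238 -0.13998884  0.012     ]
80 [  31   37   66   54 2185] [320.11990847 222.14874142] [ 0.44745613 -0.13800685  0.012     ]
```

View pics/w4.png

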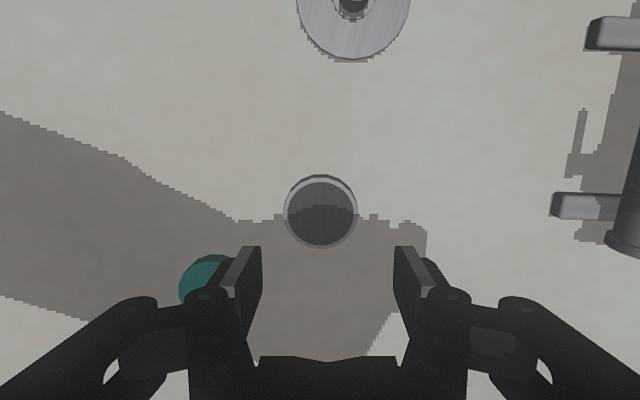

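The frit face is centred at (320.5,214.5) between the fingers. The turquoise disc at (207,278) is clear of the finger path. I need about 3.6 mm towards −x, then down.

step_arm(rows="-0.45 0 -0.045 0.3 0 0 0; -0.45 0 0 0.3 0 0 0; -0.45 0 0 0.2 0 0 0; -0.45 0 0 0.1 0 0 0; -0.45 0 0 0 0 0 0; -0.45 0 0 0 0 0 0")

```text
time: 14.08
ee_pos: [0.4467, -0.1336, 0.0082]
orientation: [2.221, 2.22, 0.001]
wrist_force: [0.7, 0.1, 1.0]
grip_width: 0.0622
gripper_force: 0.0
```

step_arm(rows="-0.45 0 0 0.035 0 0 0; -0.45 0 0 0 0 0 0; -0.45 0 0 0 0 0 0")

```text
time: 14.45
ee_pos: [0.4458, -0.1332, 0.0046]
orientation: [2.222, 2.221, 0.0]
wrist_force: [-0.2, -0.8, -0.0]
grip_width: 0.0618
gripper_force: 0.0
```

step_arm(rows="1 0 0 0 0 0 0; 1 0 0 0 0 0 0; 1 0 0 0 0 0 0; 1 0 0 0 0 0 0; 1 0 0 0 0 0 0; 1 0 0 0 0 0 0", squeeze=40)

```text
time: 15.2
ee_pos: [0.4458, -0.1333, 0.005]
orientation: [2.222, 2.221, 0.0]
wrist_force: [-1.0, 0.1, 4.9]
grip_width: 0.0442
gripper_force: 39.9
```

step_arm(rows="1 0 0 -0.1 0 0 0; 1 0 0 -0.3 0 0 0; 1 0 0 -0.5 0 0 0; 1 0 0 -0.6 0 0 0; 1 0 0 -0.56 0 0 0; 1 -0.1 0.3 0 0 0 0; 1 -0.15 0.6 0 0 0 0; 1 -0.15 0.6 0 0 0 0; 1 0 0.6 0 0 0 0; 1 0 0.36 0 0 0 0; 1 0 0 0 0 0 0; 1 0 0 0 0 0 0")

```text
time: 16.7
ee_pos: [0.6416, -0.1651, 0.1689]
orientation: [-2.221, -2.22, 0.001]
wrist_force: [-0.4, 0.8, -0.5]
grip_width: 0.0442
gripper_force: 41.1
```

```bash
python3 - <<'E'
from h import *
d=arm.snapshot('wrist'); s=arm.sense();p=s['ee_pos'];print(p,s['grip_width'],s['gripper_force'],proj(d,[.643,-.096,.105]),proj(d,p+[0,0,.007]))
save(d,'w5.png')
sd=arm.snapshot('side'); print('port axis side px', [proj(sd,[.6434,-.0957,z]).round(2) for z in (.105,.110)])
cv2.imwrite('pics/side5.png',sd['color'][:,:,::-1])
E
```

```text
[ 0.64145665 -0.16514082  0.16926007] 0.04475840561237861 41.133840680122375 [328.26921079  99.37481146] [324.65044853 270.64053766]
port axis side px [array([375.86, 200.02]), array([376.05, 198.51])]
```

View pics/w5.png

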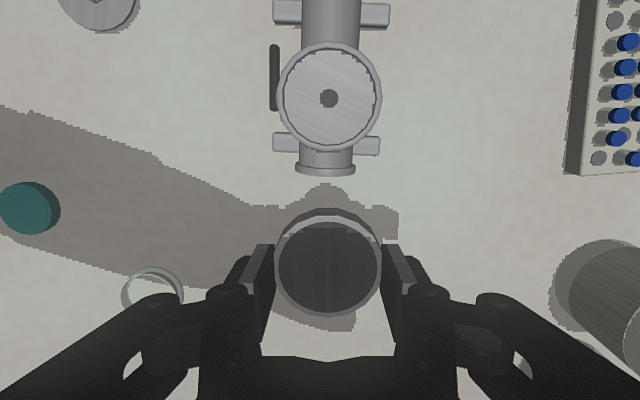

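Wrist view: base seated on the port with its hole at (328.5,98) and rim round, so level. The frit is held level with its dark face centred near (328,268).

```bash
python3 - <<'E'
from h import *
d=arm.snapshot('wrist'); p=arm.sense()['ee_pos']
g=cv2.cvtColor(d['color'],cv2.COLOR_RGB2GRAY)
print('row268',g[268,262:396:2]); print('col328',g[205:325:2,328])
m=(g[75:120,305:352]<105).astype('u1'); n,l,st,c=cv2.connectedComponentsWithStats(m)
for i in range(1,n):
    if st[i,4]>60: q=c[i]+[305,75]; print('hole',st[i],q.round(1),plane(d,*q,.105).round(4))
for c in((328,268),(328,267)): print('frit',plane(d,*c,p[2]+.007).round(4)-p)
E
```

```text
row268 [37 41 42 41 39 38 68 96 70 56 55 57 57 58 61 55 57 59 58 55 58 57 58 60
 57 57 59 54 55 53 56 56 56 57 55 57 54 54 56 53 55 59 57 59 57 60 57 59
 56 59 58 59 61 60 60 60 60 60 95 95 44 44 47 49 47 48 47]
col328 [125 121  76  72  70  97 151 147 142  82  83  79  62  64  62  62  61  60
  61  60  61  60  58  61  58  57  56  58  59  58  56  56  56  57  56  57
  57  56  59  57  55  57  57  58  57  59  58  62  62  61  61  60  61  59
  93  98  98 117 116 120]
hole [ 15  14  18  18 264] [328.7  97.5] [ 0.6431 -0.0952  0.105 ]
frit [0.00111954 0.00109312 0.00700957]
frit [0.00111954 0.00159312 0.00700957]
```

step_arm(rows="1 0.3 0.006 0 0 0 0; 1 0.3 0 0 0 0 0; 1 0.26 0 0 0 0 0; 1 0 0 0.25 0 0 0; 1 0 0 0.25 0 0 0; 1 0 0 0.09 0 0 0; 1 0 0 0 0 0 0; 1 0 0 0 0 0 0")

```text
time: 17.85
ee_pos: [0.6436, -0.0964, 0.123]
orientation: [2.221, 2.22, 0.001]
wrist_force: [1.0, -1.3, -0.3]
grip_width: 0.0442
gripper_force: 41.1
```

```bash
python3 - <<'E'
from h import *
s=arm.snapshot('side'); p=arm.sense()['ee_pos'];print(p)
a=cv2.imread('pics/side5.png')[180:210,360:390]; b=s['color'][175:205,360:390,::-1]
h=np.hstack([cv2.resize(x,(400,400),interpolation=cv2.INTER_CUBIC) for x in(a,b)])
cv2.imwrite('pics/cmp2.png',np.clip(h*1.6,0,255).astype('u1'))
print('base hole',(proj(s,[.6431,-.0952,.105])-[360,180])*40/3,'frit top',(proj(s,[.6431,-.0952,p[2]+.007])-[360,175])*40/3+[400,0])
E
```

```text
[ 0.64371086 -0.09661004  0.12313278]
base hole [208.69210921 266.17604757] frit top [621.19500846 230.03963086]
```

View pics/cmp2.png

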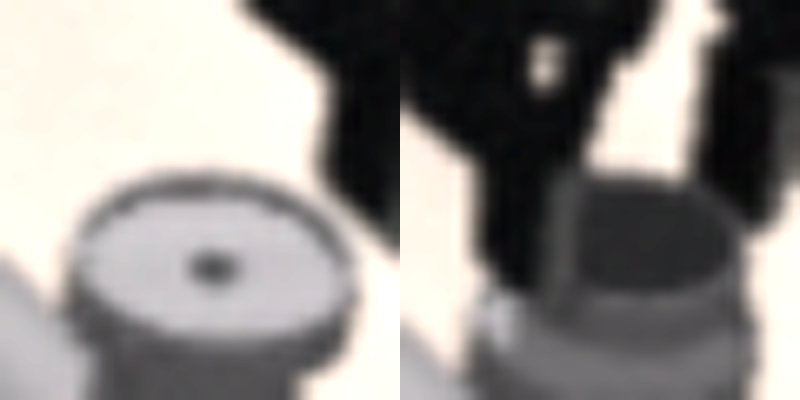

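The left half shows the base hole at (213,268), and prediction was (209,266). The right half shows the frit hovering over the base. The TCP is 1.7 mm too far in x, so I correct that and lower.

step_arm(rows="1 0 -0.02 0 0 0 0; 1 0 0 0 0 0 0; 1 0 0 0.04 0 0 0; 1 0 0 0.04 0 0 0; 1 0 0 0.02 0 0 0; 1 0 0 0 0 0 0; 1 0 0 0 0 0 0")

```text
time: 18.77
ee_pos: [0.6415, -0.0965, 0.1141]
orientation: [-2.222, -2.221, -0.0]
wrist_force: [-0.6, -0.2, -0.3]
grip_width: 0.0442
gripper_force: 41.1
```

step_arm(rows="1 0 0 0.02 0 0 0; 1 0 0 0.02 0 0 0; 1 0 0 0 0 0 0; 1 0 0 0 0 0 0")

```text
time: 19.27
ee_pos: [0.6414, -0.0965, 0.1109]
orientation: [-2.222, -2.221, -0.0]
wrist_force: [-0.1, 0.4, -0.7]
grip_width: 0.0445
gripper_force: 41.1
```

step_arm(rows="1 0 0 0.012 0 0 0; 1 0 0 0 0 0 0; 1 0 0 0.008 0 0 0; 1 0 0 0 0 0 0; 1 0 0 0 0 0 0")

```text
time: 19.9
ee_pos: [0.6416, -0.0966, 0.11]
orientation: [2.221, 2.22, 0.001]
wrist_force: [-0.8, 0.2, 5.1]
grip_width: 0.0446
gripper_force: 41.8
```

step_arm(rows="-0.2 0 0 0 0 0 0; -0.5 0 0 0 0 0 0; -1 0 0 0 0 0 0; -1 0 0 -0.2 0 0 0; -1 0 0 -0.5 0 0 0; -1 0 0 -0.4 0 0 0; -1 0 -0.5 0 0 0 0; -1 0 -0.65 0 0 0 0; -1 0.2 -0.65 0 0 0 0; -1 0.6 -0.4 0 0 0 0; -1 0.65 0 0 0 0 0; -1 0.65 0 0 0 0 0")

```text
time: 21.4
ee_pos: [0.4656, 0.0727, 0.1991]
orientation: [2.222, 2.218, 0.003]
wrist_force: [1.6, -0.6, -0.2]
grip_width: 0.0853
gripper_force: 0.0
```

step_arm(rows="-1 0.5 0 0 0 0 0; -1 0.4 0 0.2 0 0 0; -1 0 0 0.4 0 0 0; -1 0 0 0.1 0 0 0; -1 0 0 0 0 0 0; -1 0 0 0 0 0 0")

```text
time: 22.15
ee_pos: [0.4665, 0.1432, 0.1427]
orientation: [2.222, 2.219, 0.003]
wrist_force: [0.1, -0.1, 0.3]
grip_width: 0.086
gripper_force: 0.0
```

```bash
python3 - <<'E'
from h import *
d=arm.snapshot('wrist'); s=arm.sense();p=s['ee_pos'];print(p,proj(d,[.4655,.152,.075]),proj(d,[.4655,.152+.001,.075]))
save(d,'w6.png')
t=arm.snapshot('top'); g=cv2.cvtColor(t['color'],cv2.COLOR_RGB2GRAY)
E
```

```text
[0.46659122 0.1432616  0.14262306] [323.87081419 202.36018634] [323.8644825 200.7753194]
```

View pics/w6.png

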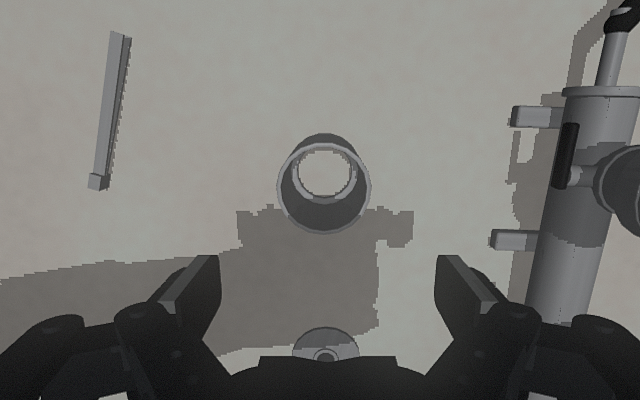

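Funnel mouth rim is centred at (324,187.5), which puts it at y≈0.161, about 18 mm further along +y. The lid is at (325,350), clear of this.

step_arm(rows="-1 0.22 -0.012 0 0 0 0; -1 0 0 0.3 0 0 0; -1 0 0 0.4 0 0 0; -1 0 0 0.35 0 0 0; -1 0 0 0.15 0 0 0; -1 0 0 0 0 0 0; -1 0 0 0 0 0 0")

```text
time: 23.12
ee_pos: [0.4656, 0.1615, 0.0464]
orientation: [2.221, 2.22, 0.003]
wrist_force: [-0.0, 0.4, -0.2]
grip_width: 0.0853
gripper_force: 0.0
```

step_arm(rows="1 0 0 0 0 0 0; 1 0 0 0 0 0 0; 1 0 0 0 0 0 0; 1 0 0 0 0 0 0; 1 0 0 0 0 0 0; 1 0 0 0 0 0 0; 1 0 0 0 0 0 0", squeeze=40)

```text
time: 24.0
ee_pos: [0.4654, 0.1613, 0.0465]
orientation: [2.221, 2.22, 0.003]
wrist_force: [-2.0, 0.2, 5.4]
grip_width: 0.0575
gripper_force: 41.9
```

step_arm(rows="1 0 0 -0.1 0 0 0; 1 0 0 -0.3 0 0 0; 1 0 0 -0.55 0 0 0; 1 0 0 -0.6 0 0 0; 1 -0.2 0 -0.4 0 0 0; 1 -0.55 0 0 0 0 0; 1 -0.65 0 0 0 0 0; 1 -0.65 0 0 0 0 0; 1 -0.65 0 0 0 0 0; 1 -0.65 0 0 0 0 0; 1 -0.55 0.2 0 0 0 0; 1 -0.2 0.5 0 0 0 0")

```text
time: 25.5
ee_pos: [0.5197, -0.1696, 0.2018]
orientation: [-2.227, -2.216, 0.001]
wrist_force: [0.6, -0.3, -1.5]
grip_width: 0.0569
gripper_force: 43.7
```

step_arm(rows="1 0 0.6 0 0 0 0; 1 0 0.5 0 0 0 0; 1 0 0.4 0 0 0 0; 1 0 0 0 0 0 0; 1 0 0 0 0 0 0; 1 0 0 0 0 0 0")

```text
time: 26.25
ee_pos: [0.6395, -0.1668, 0.2016]
orientation: [-2.222, -2.22, 0.0]
wrist_force: [0.1, -0.0, -2.4]
grip_width: 0.0573
gripper_force: 43.9
```

```bash
python3 - <<'E'
from h import *
d=arm.snapshot('wrist'); s=arm.sense();p=s['ee_pos'];print(p,s['orientation'],s['grip_width'],proj(d,[.643,-.096,.117]),proj(d,p+[0,0,.0285]))
save(d,'w7.png')
E
```

```text
[ 0.63957534 -0.16694351  0.20176827] [-2.22237449e+00 -2.22035127e+00  3.43860006e-06] 0.05705895174538384 [331.59427699  96.79366085] [325.02091408 297.53442475]
```

View pics/w7.png

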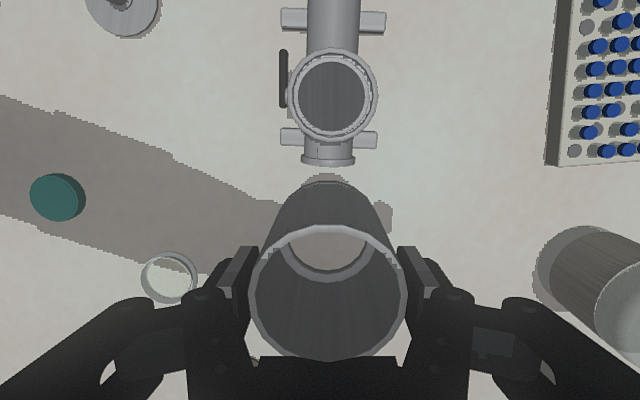

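Wrist view: frit seated concentric in the base, face centre near (331.5,93). The held funnel's rim spans columns 250–407 with its top edge at row 226.

```bash
python3 - <<'E'
from h import *
d=arm.snapshot('wrist'); p=arm.sense()['ee_pos']
g=cv2.cvtColor(d['color'],cv2.COLOR_RGB2GRAY)
for t in(100,115):
    m=(g[45:142,285:380]<t).astype('u1'); n,l,st,c=cv2.connectedComponentsWithStats(m); k=l[93-45,331-285]
    q=c[k]+[285,45]; print('frit',st[k],q,plane(d,*q,.117).round(4))
z=p[2]+.0285
print('rim top y-.029',plane(d,328.5,226,z)-[0,.029,0]-p,'x',(plane(d,250,301,z)[0]+plane(d,407,301,z)[0])/2-p[0],'diam',plane(d,407,301,z)[0]-plane(d,250,301,z)[0])
print(g[220:236,328],g[300,244:256],g[300,402:412])
E
```

```text
frit [  13   17   67   69 3584] [330.57868304  95.78962054] [ 0.6425 -0.0955  0.117 ]
frit [  13   17   67   69 3642] [330.63234487  95.8841296 ] [ 0.6426 -0.0955  0.117 ]
rim top y-.029 [ 0.00118059 -0.00220752  0.0285    ] x 0.0011798765756475538 diam 0.055975652724959635
[ 78  78  78  73  93 139 168 158 153 145 141 135 130 121 122 124] [ 37  36  32  35  66 100  96  99  98 100  98  82] [100  97  98 101  98  42  38  39  41  39]
```

step_arm(rows="1 0.3 0.028 0 0 0 0; 1 0.3 0 0 0 0 0; 1 0.3 0 0 0 0 0; 1 0 0 0.2 0 0 0; 1 0 0 0.2 0 0 0; 1 0 0 0.02 0 0 0; 1 0 0 0 0 0 0; 1 0 0 0 0 0 0")

```text
time: 27.35
ee_pos: [0.6431, -0.0955, 0.1681]
orientation: [2.222, 2.22, 0.001]
wrist_force: [0.8, 0.0, -2.5]
grip_width: 0.0571
gripper_force: 43.9
```

```bash
python3 - <<'E'
from h import *
s=arm.snapshot('side'); p=arm.sense()['ee_pos'];print(p)
b=s['color'][140:220,340:420,::-1]
cv2.imwrite('pics/s3.png',np.clip(cv2.resize(b,(600,600),interpolation=cv2.INTER_CUBIC)*1.6,0,255).astype('u1'))
for z in (.075,.110,p[2]-.0465,p[2]+.0285): print(round(z,4),((proj(s,[.643,-.0955,z])-[340,140])*7.5).round(1),'r px',7.5*np.hypot(*(proj(s,[.643+.029*.79,-.0955-.029*.61,z])-proj(s,[.643,-.0955,z]))))
E
```

```text
[ 0.64311034 -0.09544292  0.16823587]
0.075 [259.6 517.1] r px 81.58458930031196
0.11 [269.1 438.9] r px 83.28028879209612
0.1217 [272.4 411.9] r px 83.86483080842211
0.1967 [294.5 230.4] r px 87.80423422396142
```

View pics/s3.png

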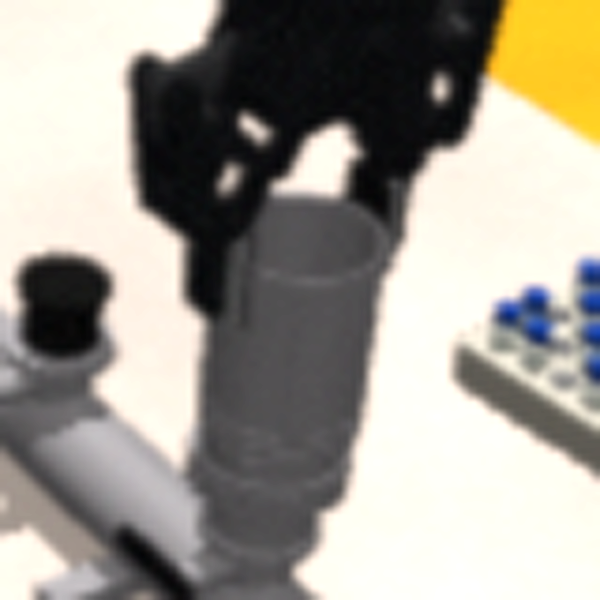

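Side crop: the base edges at columns 188–350 match prediction. The funnel foot at about 200–360 is slightly right of the axis, so I shift it about 1.4 mm in −x and 1 mm in +y, then lower.

step_arm(rows="1 0.012 -0.018 0 0 0 0; 1 0 0 0 0 0 0; 1 0 0 0.03 0 0 0; 1 0 0 0.03 0 0 0; 1 0 0 0 0 0 0; 1 0 0 0 0 0 0")

```text
time: 28.15
ee_pos: [0.6413, -0.0939, 0.1628]
orientation: [-2.222, -2.221, -0.0]
wrist_force: [-0.1, -0.0, -2.3]
grip_width: 0.0571
gripper_force: 43.9
```

step_arm(rows="1 0 0 0.025 0 0 0; 1 0 0 0 0 0 0; 1 0 0 0 0 0 0")

```text
time: 28.52
ee_pos: [0.6413, -0.094, 0.1609]
orientation: [-2.222, -2.221, -0.0]
wrist_force: [0.1, 0.1, -1.5]
grip_width: 0.057
gripper_force: 43.9
```

step_arm(rows="1 0 0 0.02 0 0 0; 1 0 0 0 0 0 0; 1 0 0 0.015 0 0 0; 1 0 0 0 0 0 0; 1 0 0 0 0 0 0")

```text
time: 29.15
ee_pos: [0.6413, -0.094, 0.1581]
orientation: [-2.222, -2.221, -0.0]
wrist_force: [0.3, 0.3, -2.4]
grip_width: 0.0574
gripper_force: 43.9
```

step_arm(rows="1 0 0 0.012 0 0 0; 1 0 0 0 0 0 0; 1 0 0 0.006 0 0 0; 1 0 0 0 0 0 0; 1 0 0 0 0 0 0")

```text
time: 29.78
ee_pos: [0.6415, -0.0941, 0.1576]
orientation: [2.221, 2.22, 0.001]
wrist_force: [-2.1, 0.3, 4.8]
grip_width: 0.0574
gripper_force: 44.5
```

step_arm(rows="0.2 0 0 0 0 0 0; -1 0 0 0 0 0 0; -1 0 0 0 0 0 0; -1 0 0 0 0 0 0; -1 0 0 -0.2 0 0 0; -1 0 0 -0.5 0 0 0; -1 0 0 -0.5 0 0 0; -1 0.1 -0.4 0 0 0 0; -1 0.3 -0.6 0 0 0 0; -1 0.3 -0.6 0 0 0 0; -1 0.3 -0.6 0 0 0 0; -1 0 0 0 0 0 0")

```text
time: 31.28
ee_pos: [0.462, -0.0123, 0.2541]
orientation: [-2.22, -2.223, -0.0]
wrist_force: [0.5, -0.4, 0.3]
grip_width: 0.0854
gripper_force: 0.0
```

step_arm(rows="0 0 0 0.6 0 0 0; 0 0 0 0.6 0 0 0; 0 0 0 0.45 0 0 0; 0 0 0 0.2 0 0 0; 0 0 0 0 0 0 0; 0 0 0 0 0 0 0")

```text
time: 32.02
ee_pos: [0.4668, -0.0143, 0.1059]
orientation: [2.221, 2.219, 0.002]
wrist_force: [1.0, -0.6, 0.4]
grip_width: 0.0426
gripper_force: 0.0
```

```bash
python3 - <<'E'
from h import *
d=arm.snapshot('wrist'); s=arm.sense();p=s['ee_pos'];print(p,s['grip_width'],proj(d,[.463,-.011,.034]),proj(d,[.463,-.011,.01]))
sd=arm.snapshot('side'); h=np.hstack([d['color'][60:360,140:540],cv2.resize(sd['color'][140:220,340:420],(300,300))])
cv2.imwrite('pics/w8.png',np.clip(h[:,:,::-1]*1.3,0,255).astype('u1'))
E
```

```text
[ 0.4668283  -0.01427814  0.10599498] 0.04263776043669607 [319.53686022 208.95186132] [320.19777522 199.16420446]
```

View pics/w8.png

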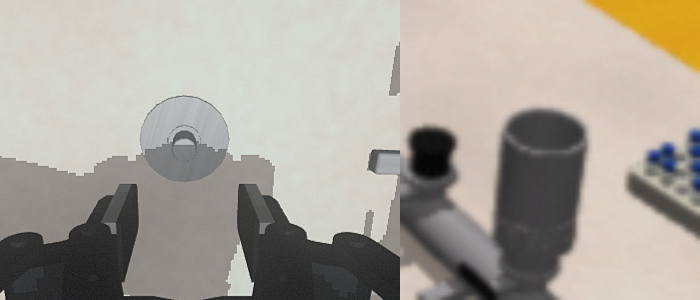

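Left half: lid disc centred at crop (184.5,138.5), which is (324.5,198.5) in full pixels, with the knob on the same axis. Right half: the funnel stands upright and home on the base. Going down on the knob.

step_arm(rows="0 0.044 -0.014 0.3 0 0 0; 0 0 0 0.4 0 0 0; 0 0 0 0.25 0 0 0; 0 0 0 0.15 0 0 0; 0 0 0 0 0 0 0; 0 0 0 0 0 0 0")

```text
time: 32.88
ee_pos: [0.4651, -0.0105, 0.0175]
orientation: [2.221, 2.22, 0.001]
wrist_force: [-0.3, -0.0, 0.9]
grip_width: 0.0426
gripper_force: 0.0
```

step_arm(rows="1 0 0 0.025 0 0 0; 1 0 0 0 0 0 0; 1 0 0 0 0 0 0; 1 0 0 0 0 0 0; 1 0 0 0 0 0 0; 1 0 0 0 0 0 0; 1 0 0 0 0 0 0; 1 0 0 0 0 0 0", squeeze=40)

```text
time: 33.88
ee_pos: [0.4648, -0.0105, 0.0152]
orientation: [2.221, 2.22, 0.001]
wrist_force: [-0.3, -0.1, 5.9]
grip_width: 0.0144
gripper_force: 39.1
```

step_arm(rows="1 0 0 -0.1 0 0 0; 1 0 0 -0.3 0 0 0; 1 0 0 -0.6 0 0 0; 1 0 0 -0.65 0 0 0; 1 0 0 -0.65 0 0 0; 1 -0.1 0 -0.55 0 0 0; 1 -0.5 0 0 0 0 0; 1 -0.6 0.2 0 0 0 0; 1 -0.5 0.4 0 0 0 0; 1 -0.2 0.6 0 0 0 0; 1 0 0.6 0 0 0 0; 1 0 0.4 0 0 0 0")

```text
time: 35.38
ee_pos: [0.6414, -0.1628, 0.2417]
orientation: [-2.222, -2.219, 0.001]
wrist_force: [-0.2, 0.3, -1.6]
grip_width: 0.0143
gripper_force: 39.3
```

step_arm(rows="1 0 0 0 0 0 0; 1 0 0 0 0 0 0; 1 0 0 0 0 0 0")

```text
time: 35.75
ee_pos: [0.6392, -0.1623, 0.2431]
orientation: [-2.222, -2.22, 0.0]
wrist_force: [-0.6, -0.1, -1.5]
grip_width: 0.0142
gripper_force: 39.3
```

```bash
python3 - <<'E'
from h import *
d=arm.snapshot('wrist'); s=arm.sense();p=s['ee_pos'];print(p,s['orientation'],s['grip_width'],proj(d,[.643,-.0955,.186]),proj(d,p+[0,0,-.0052]))
cv2.imwrite('pics/w9.png',np.clip(d['color'][:,:,::-1]*1.2,0,255).astype('u1'))
E
```

```text
[ 0.63926206 -0.16238623  0.24326755] [2.22223414e+00 2.22051554e+00 1.52202407e-04] 0.013956333461668075 [332.70785886 103.46970139] [325.50911248 258.28895214]
```

View pics/w9.png

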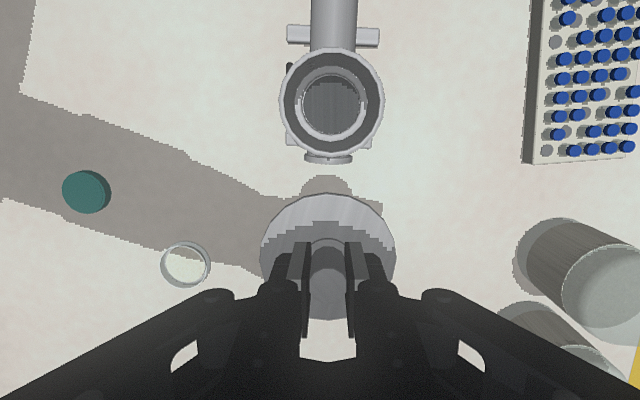

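Wrist view: funnel rim centre near (331.5,101.5), with the frit visible concentric through its bore. The held lid's disc centre is near (328.5,256.5), and it hangs level.

step_arm(rows="1 0.3 0.026 0 0 0 0; 1 0.3 0 0 0 0 0; 1 0.235 0 0 0 0 0; 1 0 0 0.2 0 0 0; 1 0 0 0.2 0 0 0; 1 0 0 0.08 0 0 0; 1 0 0 0 0 0 0; 1 0 0 0 0 0 0")

```text
time: 36.8
ee_pos: [0.6425, -0.096, 0.2047]
orientation: [2.222, 2.22, 0.001]
wrist_force: [0.0, -0.2, -1.0]
grip_width: 0.0144
gripper_force: 39.3
```

step_arm(rows="1 0.007 -0.013 0 0 0 0; 1 0 0 0 0 0 0; 1 0 0 0.03 0 0 0; 1 0 0 0.03 0 0 0; 1 0 0 0 0 0 0; 1 0 0 0 0 0 0")

```text
time: 37.55
ee_pos: [0.6412, -0.0951, 0.1994]
orientation: [-2.222, -2.221, -0.0]
wrist_force: [0.5, -0.3, -1.1]
grip_width: 0.0142
gripper_force: 39.3
```

step_arm(rows="1 0 0 0.02 0 0 0; 1 0 0 0 0 0 0; 1 0 0 0 0 0 0")

```text
time: 37.92
ee_pos: [0.6412, -0.0951, 0.1978]
orientation: [-2.222, -2.221, -0.0]
wrist_force: [0.7, -0.1, -1.1]
grip_width: 0.0138
gripper_force: 39.3
```

Plug is about 3 mm into the mouth with no force. Continuing to the seat.

step_arm(rows="1 0 0 0.02 0 0 0; 1 0 0 0 0 0 0; 1 0 0 0.012 0 0 0; 1 0 0 0 0 0 0; 1 0 0 0 0 0 0")

```text
time: 38.55
ee_pos: [0.6412, -0.0951, 0.1953]
orientation: [2.222, 2.221, 0.0]
wrist_force: [-0.2, 1.0, -0.7]
grip_width: 0.0146
gripper_force: 39.5
```

step_arm(rows="1 0 0 0.01 0 0 0; 1 0 0 0 0 0 0; 1 0 0 0 0 0 0")

```text
time: 38.92
ee_pos: [0.6414, -0.0952, 0.1952]
orientation: [2.221, 2.22, 0.001]
wrist_force: [-1.2, 0.5, 5.6]
grip_width: 0.0145
gripper_force: 39.9
```

step_arm(rows="0.5 0 0 0 0 0 0; 0 0 0 0 0 0 0; 0 0 0 0 0 0 0; 0 0 0 0 0 0 0; 0 0 0 -0.2 0 0 0; 0 0 0 -0.5 0 0 0; 0 0 0 -0.3 0 0 0; 0 0 -0.5 0 0 0 0; 0 0 -0.6 0 0 0 0; 0 0 0 0 0 0 0; 0 0 0 0 0 0 0")

```text
time: 40.3
ee_pos: [0.5541, -0.0953, 0.276]
orientation: [2.22, 2.219, 0.002]
wrist_force: [-0.2, 0.7, 0.2]
grip_width: 0.0429
gripper_force: 0.0
```

```bash
python3 - <<'E'
from h import *
sd=arm.snapshot('side'); t=arm.snapshot('top'); s=arm.sense(); print(s['time'],s['ee_pos'])
for z in(.210,): print(proj(t,[.643,-.0955,z]),(proj(sd,[.643,-.0955,z])-[300,100])*[3.2,3.2])
h=np.hstack([cv2.resize(sd['color'][100:225,300:425],(400,400)),cv2.resize(t['color'][120:220,300:400],(400,400))])
cv2.imwrite('pics/fin.png',np.clip(h[:,:,::-1]*1.3,0,255).astype('u1'))
E
```

```text
40.4 [ 0.55463525 -0.09535935  0.27528281]
[363.93419942 150.95634068] [255.39611325 211.85920347]
```

View pics/fin.png

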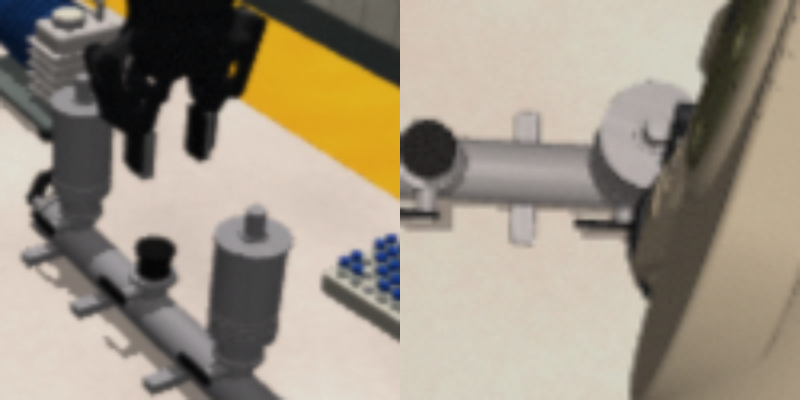

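The finished stack, with the lid knob at (255,215) and predicted at (255,212), stands upright and matches the busy holder at (80,140). The gripper is clear of it.

```bash
python3 -c "
from rig import arm
print(arm.job_done())"
```

```text
the job is handed in; nothing more can be done
None
```

The base, frit, funnel and lid are stacked on the open port in that order, each lowered until it touched at its expected height. The gripper is clear, and I handed the job in at about 40 s of simulated time; no pass/fail result was returned.

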